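Shut and pin the specimen chest

TASK

The culture dishes are packed for transport: shut the lid of the blue specimen chest, swing the steel hasp over flat so that the staple loop comes up through its slot, and then push the red-handled locking pin sideways through the loop, above the hasp, until its handle is up against the loop. Either side will do; leave the pin there, let go, and do not disturb the pump bottle and the amber bottle beside the chest or the marker on the bench.

Things in the scene. Friction and masses are not known exactly. Their poses are not given: they have to be found in the camera images.
- chest: blue insulated chest of petri dishes, fixed, 182 (x) x 230 (y) x 122 mm high. Origin: centre of its underside; x from its front (robot side) to its back, y to its left. Front: solid rail 60 mm thick (x -91 to -31 mm), flat top at z = 122 mm with the steel staple in its middle. Behind it the open box, 98 mm high, and the lid, flush with the rail when shut.
- staple_eye (a point): centre of the staple's opening, at x -59, y 0, z 135.5 mm of the chest; axes as the chest. The staple is a fixed upright loop of 6 mm steel bar in the chest's x-z plane (the pin passes along y), 26 mm wide (x), 29 mm high above the rail. Opening: 14 mm wide (x) and z = 126 (top face of the shut hasp) to 145 mm.
- lid_hinge (a point): middle of the lid's hinge axis, at the chest's back edge (chest frame x = 91, y = 0, z = 100 mm); axes as the chest, the hinge axis runs along y.
- chest_lid (a joint): lid angle, rad: 0 = shut, 1.57 = upright. Slab 120 mm deep (hinge axis to front edge), 230 mm wide, 22 mm thick; when shut its underside is level with the hinge axis, its outer face 22 mm above. Stiff hinge: stays where it is left, takes about 3 to 8 N near the front edge, stops by itself when shut.
- lid_front_edge (a point): middle of the lid's front edge face, half-way through its thickness (120 mm from the hinge axis, 11 mm above the underside); moves with the lid, axes as the lid.
- hasp_hinge (a point): middle of the hasp's hinge axis on the lid's outer face, 8 mm behind the lid's front edge and 3 mm above the outer face, axis along the lid's y; moves with the lid. With the lid shut it is at x = -21, y = 0, z = 125 mm in the chest's frame.
- chest_hasp (a joint): angle of the steel hasp, rad: 0 = flat forward over the rail, staple through its slot; 1.57 = square off the lid's outer face; 2.85 = folded back on the lid. Stays where it is left, moves with under 2 N. Plate 56 mm wide (y), 3 mm thick, end 69.5 mm from its axis; slot 13 mm wide, 21 to 55 mm from the axis, with 21.5 mm of metal on either side.
- hasp_end (a point): middle of the hasp's rolled free end (6 mm thick), 66.5 mm from the hinge axis; moves with the hasp.
- pin: loose 60 g locking pin lying flat: steel shank 9 mm thick, 62 mm long with tapered nose, and a flat red plastic grip 40 mm long, 26 mm wide, 11 mm thick. Origin on its underside at the shoulder where grip and shank meet; x from grip to nose, z up; centre line 5.5 mm above the origin; grip from x = -40 to 0 mm.
- pin_grip (a point): centre of the red grip (x = -20 mm of the pin); axes as the pin.
- pin_shoulder (a point): on the pin's centre line at the shoulder, the grip's face next to the shank; axes as the pin.
- pin_nose (a point): on the pin's centre line at the tip of the nose, 62 mm from the shoulder; axes as the pin.
- pump_bottle: bystander: clear pump dispenser bottle, 70 mm across, 238 mm high, standing close beside the chest near its front, on its left or its right side. Origin: centre of its underside. (A second one stands far back, out of the way.) It blocks the space above that side of the rail.
- amber_bottle: bystander: amber glass reagent bottle with white cap, 48 mm across, 98 mm high, standing beside the chest on the other side. Origin: centre of its underside.
- marker: bystander: white marker pen with a blue cap, 137 x 12 x 13 mm, lying on the bench on the other side of the chest from the pin. Origin: centre of its underside, long along its own y.

How it is judged:
On the way:
1. the lid is shut and the hasp lies flat over the staple (value of joint chest_lid below 0.05 rad and value of joint chest_hasp below 0.1 rad), for 0.2 s.
At the end, for the whole second after the job is handed in: Lid shut (below 0.05 rad), hasp flat (below 0.1 rad), pin at rest through the loop above the hasp, from either side: nose at least 30 mm out on one side, shoulder within 15 mm of the loop's middle on the other, within 0.35 rad of the chest's y axis (all of step 1 and x of pin_shoulder in the frame of staple_eye between -0.009 and 0.009 m and z of pin_shoulder in the frame of staple_eye between -0.01 and 0.01 m and ((y of pin_shoulder in the frame of staple_eye between 0 and 0.015 m and y of pin_nose in the frame of staple_eye below -0.03 m) or (y of pin_shoulder in the frame of staple_eye between -0.015 and 0 m and y of pin_nose in the frame of staple_eye above 0.03 m)) and angle between the x axis of pin and the y axis of chest, either way round below 0.35 rad and linear speed of pin below 0.02 m/s); the robot touches nothing.
It fails at once if the pump bottle is shoved more than 30 mm or tipped (distance of pump_bottle from where it was at the start of the episode above 0.03 m or angle between pump_bottle's own z axis and vertical above 0.35 rad).
It fails at once if the amber bottle is shoved more than 30 mm or tipped (distance of amber_bottle from where it was at the start of the episode above 0.03 m or angle between amber_bottle's own z axis and vertical above 0.35 rad).
It fails at once if the marker is shoved more than 30 mm (distance of marker from where it was at the start of the episode above 0.03 m).
It also fails if it takes over 64 s, if anything falls off the work surface, if the arm or the gripper's body presses on something with over 40 N, if the wrist force passes 120 N, or if a joint passes its speed limit or range.

ROBOT

A 6-joint arm with a two-finger parallel gripper is mounted at the origin on a cart in front of the work surface, level with it; the furniture and walls round the work are solid. World frame = base frame: x ahead of the robot, y to its left, z up, the work surface at z = 0. Lengths are in m, angles in rad, forces in N, time in s.
With the tool pointing down it reaches from about 0.425 to 1.125 m from the base axis. Payload 14.9 kg.
Tool frame: the origin (TCP) lies on the centre line of the jaws, within the pads' length; the fingertips stand env.tip_extent ahead of it and the grasp point (between the pads) lies 11 mm behind it (env.tip_extent is the distance from the TCP to the fingertips, in m); z points along the fingers, y is the line along which they close (so a half turn about z gives the same grasp; the last joint's range is limited). The gripper opens to 91 mm and grips with 3 to 60 N. Pads are 32 mm wide; open, the fingers measure 118 mm over their backs; the gripper's body (76 mm by 178 mm) begins 60 mm behind the grasp point.
Start: joints at [-1.322, 0.379, 1.734, -0, 1.028, -0.033], TCP at [0.195, -0.672, 0.198] pointing down, gripper open.
Joint ranges: [-2.77, 2.77], [-0.74, 2.19], [0, 2.66], [-1.06, 4.2], [0.31, 2.87], [-3.08, 3.08]. Speed limits (rad/s): [1.89, 1.89, 2.39, 3.14, 3.14, 3.14].

INTERFACE

Orientations are given as a unit quaternion [x, y, z, w].
In Python, from plant import env gives the robot as it stands. The module is installed in compiled form; this text tells all that it offers.
- The arm moves only by the shell command python3 -m creep 'ROWS'. ROWS is JSON, a list that holds one entry, the list of rows, each a list of 7 numbers: the shift along the tool's x, y, z each as a share of 30 mm, from -1 to 1, then the turn, a rotation vector about the tool's x, y, z each as a share of 10 degrees, from -1 to 1, then the closure, from 0 (fully open) to 1 (shut). In form: [[[tx, ty, tz, wx, wy, wz, grip], ...]]. A call has 1 to 20 rows; each row shifts and turns the commanded pose from where the row before left it, along the tool's axes as they then stand; what a row does not reach is not made up. A row lasts 1/8 s, in which the tool goes at most 62.5 mm and 10.7 degrees, less where a joint would pass 70% of its speed; a pose out of reach is approached as far as the arm can. A call with a number of a shift or a turn outside -1 to 1 is refused whole. A call with a gripper value outside its range is refused whole. The fingers move at their own pace and stop on an object; the grip force is fixed at half the most. Time passes only in rows, so rows that do not move let the fingers close. It gives the time, the measured TCP pose, the force, the opening and the grip force at its end, in the units of the state.
- env.observe(): the state, without advancing time (a new reading comes with each control period).
- env.camera(name): name is "scene" or "top"; returns a dict with "frame" (480x640x3 uint8, blue, green, red), "mtx" (3x3 intrinsics, pixels), "rvec" (rotation vector, rad) and "tvec" (3), from world to camera coordinates, as OpenCV has them. Camera axes: x right, y down, z forward; pixel columns grow to the right and rows downward; lengths in m; the calibration is good to about 2 mm. A picture is of the moment at which its call begins. There is no depth.
- env.hand_in(): hands the job in; it is judged then, once.
Trained networks look in the newest picture that a camera, given by its name, has taken for a name from the list of things; names that differ only in an ending like _2 or _b are one class to them, and where a whole thing is asked for, a point or a joint stands for the part that bears it (a point fixed in the world has none). Each returns a list of dicts, best first, with "score" (0 to 1); they miss things now and then, are a little off and sometimes report something else, mostly with a low value. They report only what shows in the picture. A call takes as long as a camera call.
- env.recognise(label, camera): "box" ([left, top, right, bottom] in pixels, round what is visible of it).
- env.trace(label, camera): "region" (480x640 bool, what is visible of it) and "box" ([left, top, right, bottom] in pixels, round what is visible of it).
The state is a dict: "time": time; "joint_pos": joint angles; "dq": joint speeds; "joint_torque": joint torques, N m; "tool_pos": TCP position; "tool_rot": TCP orientation; "contact_force": force on the tool from outside, world axes, zero at the start; "moment": the same for the moment, N m; "finger_gap": opening from 0.0 (shut) to 1.0 (fully open); "finger_force": force on a finger pad.
Only numpy, scipy, OpenCV 4.12 (cv2) and the standard library are available. Lean on these libraries where they do the work, as an engineer would, in place of code of your own. Each camera call takes 0.05 s, during which the arm holds its last target. There are 200 camera calls.

## Working session

There is one attempt and no reset: what is moved stays moved. The work goes in short steps, Python scripts to look and compute and a shell command to move; the robot and the scene stay as the last step left them, time stands still between calls to the robot, and variables do not carry over. Pictures are saved under pics/ and viewed, at most 10 in all, crops included, and the job is handed in when it is done.

```bash
mkdir -p pics; cat > h.py <<'E'
import numpy as np, cv2
from plant import env
from scipy.spatial.transform import Rotation as R
def cam(n):
    c=env.camera(n); return c
def proj(c,P):
    return cv2.projectPoints(np.float64(P).reshape(-1,1,3),c['rvec'],c['tvec'],c['mtx'],None)[0].reshape(-1,2)
def ray(c,uv):
    M=cv2.Rodrigues(np.float64(c['rvec']))[0]; o=-M.T@np.ravel(c['tvec'])
    d=M.T@np.linalg.inv(c['mtx'])@np.array([uv[0],uv[1],1.]); return o,d/np.linalg.norm(d)
def atz(c,uv,z):
    o,d=ray(c,uv); return o+d*(z-o[2])/d[2]
E
python3 - <<'E'
from h import *
for n in ['scene','top']:
    c=cam(n); cv2.imwrite(f'pics/{n}0.png',c['frame']); print(n,ray(c,(320,240)),c['mtx'][0,0])
    for l in ['chest','chest_lid','chest_hasp','pin','pump_bottle','amber_bottle','marker']:
        print(l,[(np.round(r['box']).tolist(),round(r['score'],2)) for r in env.recognise(l,n)[:3]])
print(env.tip_extent,env.observe())
E
```

```text
scene (array([0.09041403, 0.56537457, 0.79951642]), array([ 0.44309493, -0.53491638, -0.71939652])) 441.6171054139078
chest [([235.0, 169.0, 378.0, 329.0], 0.74), ([204.0, 380.0, 254.0, 423.0], 0.44)]
chest_lid [([237.0, 169.0, 326.0, 252.0], 0.71)]
chest_hasp [([253.0, 173.0, 294.0, 199.0], 0.8), ([232.0, 169.0, 379.0, 329.0], 0.71)]
pin [([206.0, 380.0, 249.0, 427.0], 0.73), ([236.0, 170.0, 380.0, 331.0], 0.18)]
pump_bottle [([205.0, 379.0, 253.0, 425.0], 0.62), ([246.0, 264.0, 290.0, 356.0], 0.57)]
amber_bottle [([376.0, 224.0, 395.0, 268.0], 0.89), ([399.0, 177.0, 433.0, 202.0], 0.52), ([245.0, 263.0, 290.0, 354.0], 0.5)]
marker [([398.0, 178.0, 436.0, 200.0], 0.47)]
top (array([0.33202808, 0.02511888, 1.37592475]), array([ 0.15806895,  0.01721108, -0.98727807])) 473.8726267786595
chest [([181.0, 269.0, 220.0, 282.0], 0.71), ([263.0, 184.0, 356.0, 286.0], 0.67)]
chest_lid [([266.0, 185.0, 357.0, 228.0], 0.75)]
chest_hasp [([298.0, 183.0, 324.0, 210.0], 0.64), ([221.0, 241.0, 264.0, 276.0], 0.16)]
pin [([181.0, 271.0, 217.0, 283.0], 0.51)]
pump_bottle [([223.0, 242.0, 261.0, 279.0
[... 215 characters left out ...]
 array([-1.32225573e+00,  3.78865310e-01,  1.73421539e+00, -1.20727197e-05,
        1.02850216e+00, -3.33040306e-02]), 'dq': array([ 7.52638989e-04,  7.97809344e-04, -5.84042302e-05, -9.89094235e-04,
       -3.69489921e-04,  5.10039384e-04]), 'joint_torque': array([-1.15815146e-03, -7.63633847e+01, -4.34727430e+01,  6.51681446e-02,
        3.89076490e-02, -1.74311305e-05]), 'tool_pos': array([ 0.19468014, -0.67239022,  0.1977484 ]), 'tool_rot': array([ 9.90086435e-01,  1.40459430e-01, -4.61430642e-06,  5.42505172e-06]), 'contact_force': array([ 0.29718569, -0.19399688,  0.57097713]), 'moment': array([0.01387825, 0.04098856, 0.00993678]), 'finger_force': 0.0, 'finger_gap': 0.9974301408291849}
```

```bash
python3 - <<'E'
import cv2
s=cv2.imread('pics/scene0.png');t=cv2.imread('pics/top0.png')
cv2.imwrite('pics/a.png',cv2.resize(s[150:440,190:450],None,fx=2,fy=2,interpolation=2)); 
cv2.imwrite('pics/b.png',cv2.resize(t[165:305,165:365],None,fx=4,fy=4,interpolation=2))
E
```

```text
(no output)
```

View pics/a.png

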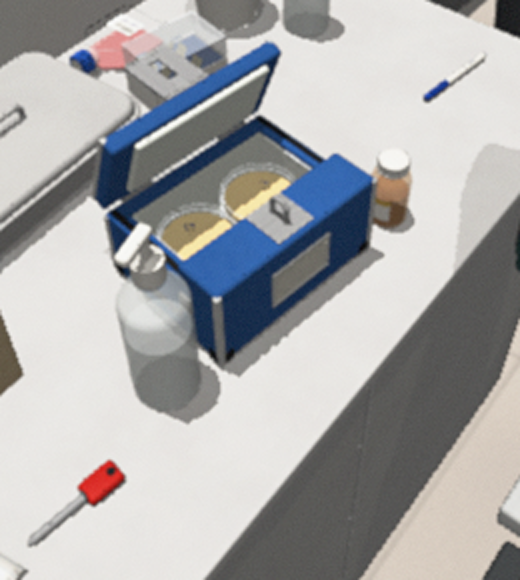

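View pics/b.png

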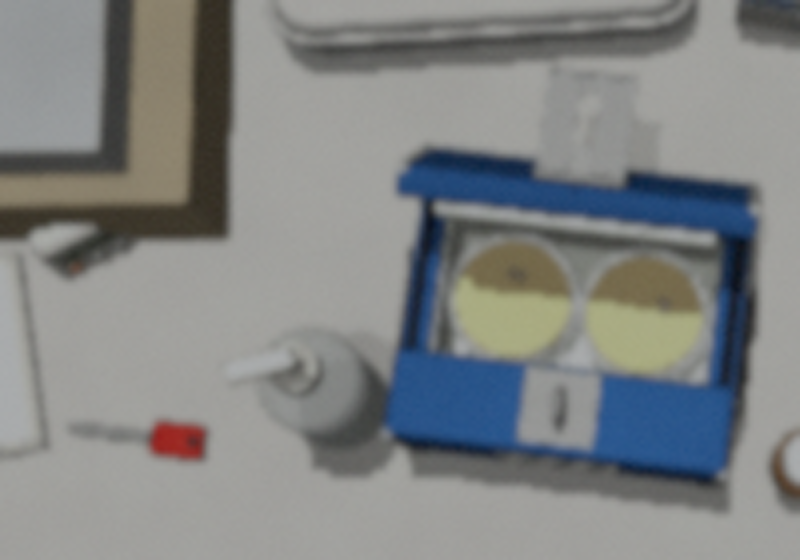

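```bash
cat >> h.py <<'E'
def model(p):
    x,y,yaw,th,ph=p
    c,s=np.cos(yaw),np.sin(yaw)
    T=lambda q:np.array([x+c*q[0]-s*q[1],y+s*q[0]+c*q[1],q[2]])
    d=np.array([-np.cos(th),0,np.sin(th)]);n=np.array([np.sin(th),0,np.cos(th)]);H=np.array([.091,0,.1])
    h=np.cos(ph)*d+np.sin(ph)*n; A=H+.112*d+.025*n; Y=np.array([0,1.,0]); o={}
    for k,sg in (('l',1),('r',-1)):
        o['rf'+k]=T([-.091,sg*.115,.122]);o['rb'+k]=T([-.031,sg*.115,.122]);o['bf'+k]=T([-.091,sg*.115,0])
        o['li'+k]=T(H+.12*d+sg*.115*Y);o['lo'+k]=T(H+.12*d+.022*n+sg*.115*Y)
        o['hr'+k]=T(A+sg*.028*Y);o['he'+k]=T(A+.0695*h+sg*.028*Y)
    o['st']=T([-.059,0,.151]); o['eye']=T([-.059,0,.1355]); o['lfe']=T(H+.12*d+.011*n); o['hend']=T(A+.0665*h); o['hh']=T(A)
    return o
E
cat > fit.py <<'E'
from h import *
from scipy.optimize import least_squares
cs={n:cam(n) for n in('scene','top')}
B=lambda u,v:(165+u/4,165+v/4); A=lambda u,v:(190+u/2,150+v/2)
ob=[('top','rfl',B(388,432)),('top','rfr',B(725,475)),('top','rbl',B(403,350)),('top','rbr',B(735,387)),('top','st',B(560,405)),
('top','lil',B(400,190)),('top','lir',B(752,232)),('top','hel',B(552,66)),('top','her',B(637,72)),('top','hrl',B(535,178)),('top','hrr',B(627,187)),
('scene','rfl',A(215,297)),('scene','rfr',A(372,188)),('scene','rbr',A(333,155)),('scene','lir',A(279,64)),('scene','lor',A(276,45)),('scene','lil',A(108,200))]
f=lambda p:np.concatenate([proj(cs[n],model(p)[k])[0]-uv for n,k,uv in ob])
r=least_squares(f,[.45,0,-.1,1.5,1.57],loss='soft_l1'); print(np.round(r.x,4))
e=f(r.x).reshape(-1,2)
for o,q in zip(ob,e): print(o[0],o[1],np.round(q,1))
m=model(r.x)
for k in('eye','lfe','hend','hh'):print(k,np.round(m[k],4))
t=cs['top']
for l,z in(('pin',.0055),):
    g=env.trace(l,'top')[0]; hsv=cv2.cvtColor(t['frame'],cv2.COLOR_BGR2HSV)
    red=(hsv[...,1]>150)&((hsv[...,0]<8)|(hsv[...,0]>172))
    red[:,:190]&=True; red[:260]=0;red[300:]=0;red[:,:170]=0;red[:,240:]=0
    v,u=np.nonzero(red);print('red',len(u),u.mean(),v.mean(),'grip',atz(t,(u.mean(),v.mean()),.0075))
    v,u=np.nonzero(g['region']);print('score',g['score'],g['box'])
    pts=np.c_[u,v].astype(np.float32);ln=cv2.fitLine(pts,2,0,.01,.01).ravel()
    a=atz(t,ln[2:],z);b=atz(t,ln[2:]+10*ln[:2],z);print('yaw',np.arctan2(*(b-a)[[1,0]]), 'nose', atz(t,pts[pts[:,0].argmin()],.0055))
print('bottle',atz(t,(242,262),.2),'amber',atz(t,(366,280),.09))
s=cs['scene'];h2=cv2.cvtColor(s['frame'],cv2.COLOR_BGR2HSV);red=(h2[...,1]>150)&((h2[...,0]<8)|(h2[...,0]>172));red[:375]=0;red[430:]=0;red[:,:200]=0;red[:,260:]=0
v,u=np.nonzero(red);print('grip scene',atz(s,(u.mean(),v.mean()),.0075),'nose',atz(s,A(33,540),.0055))
E
python3 fit.py
```

```text
[ 0.5201  0.0811 -0.1327  1.2103  1.7746]
top rfl [-2.2  0. ]
top rfr [-0.4  0.3]
top rbl [-2.6 -1.7]
top rbr [-0.2 -0.2]
top st [-1.3 -0.8]
top lil [-2.1  2.2]
top lir [0.9 3. ]
top hel [-1.  -0.2]
top her [-0.1  1. ]
top hrl [-0.2 -0.8]
top hrr [-1.1 -0.3]
scene rfl [-0.1 -0.1]
scene rfr [ 2.  -6.4]
scene rbr [ 1.  -3.9]
scene lir [ 3.  -6.8]
scene lor [-2.2 -4.4]
scene lil [  2.6 -22.9]
eye [0.4616 0.0889 0.1355]
lfe [0.5785 0.0733 0.2162]
hend [0.6594 0.0625 0.224 ]
hh [0.5943 0.0712 0.2136]
red 73 208.7945205479452 274.73972602739724 grip [0.45135806 0.37152451 0.0075    ]
score 0.68 [297.6, 183.1, 322.2, 211.2]
yaw -0.047817485323949784 nose [0.68134507 0.10800785 0.0055    ]
bottle [0.46593626 0.24072468 0.2       ] amber [ 0.42734291 -0.07667842  0.09      ]
grip scene [0.44906165 0.3736912  0.0075    ] nose [0.45808398 0.44832185 0.0055    ]
```

```bash
sed -i "s/('scene','lil',A(108,200))/('scene','lol',A(100,148))/; s/('scene','lir',A(279,64)),//" fit.py
cat >> fit.py <<'E'
def draw(n,ro,f):
    im=cs[n]['frame'];(u0,v0,u1,v1)=ro;im=cv2.resize(im[v0:v1,u0:u1],None,fx=f,fy=f,interpolation=2)
    P={k:tuple(int(q) for q in (proj(cs[n],v)[0]-(u0,v0)+.5)*f) for k,v in m.items()}
    for a,b in('rfl rfr','rbl rbr','rfl rbl','rfr rbr','lil lir','lol lor','lil lol','lir lor','hel her','hrl hrr','hel hrl','her hrr','bfl bfr','rfl bfl','rfr bfr','st eye'):pass
    return im,P
L=[q.split() for q in 'rfl rfr,rbl rbr,rfl rbl,rfr rbr,lil lir,lol lor,lil lol,lir lor,hel her,hrl hrr,hel hrl,her hrr,bfl bfr,rfl bfl,rfr bfr,st eye'.split(',')]
out=[]
g=np.array([.4502,.3725,.0055]);w=np.array([np.cos(1.47),np.sin(1.47),0])
for n,ro,f in(('scene',(200,160,400,430),2),('top',(175,175,365,305),2)):
    im=cs[n]['frame'];u0,v0,u1,v1=ro;f=2 if n=='scene' else 2.1
    im=cv2.resize(im[v0:v1,u0:u1],None,fx=f,fy=f,interpolation=2)
    q=lambda X:tuple(int(z) for z in (proj(cs[n],X)[0]-(u0,v0)+.5)*f)
    for a,b in L: cv2.line(im,q(m[a]),q(m[b]),(0,255,0),1)
    cv2.line(im,q(g-.02*w),q(g+.082*w),(255,255,0),1)
    out.append(im)
H=max(i.shape[0] for i in out);o=np.hstack([cv2.copyMakeBorder(i,0,H-i.shape[0],0,0,0) for i in out]);print(o.shape);cv2.imwrite('pics/ov.png',o)
E
python3 fit.py
```

```text
[ 0.5198  0.0804 -0.1339  1.2072  1.7288]
top rfl [-2.   0.1]
top rfr [-0.1  0.4]
top rbl [-2.4 -1.7]
top rbr [ 0.1 -0. ]
top st [-1.  -0.7]
top lil [-1.8  2.4]
top lir [1.2 3.3]
top hel [-0.8 -0.1]
top her [0.2 1.1]
top hrl [ 0.1 -0.5]
top hrr [-0.8 -0. ]
scene rfl [ 0.2 -0.3]
scene rfr [ 2.3 -6.5]
scene rbr [ 1.3 -4. ]
scene lor [-1.7 -4.4]
scene lol [ 0.1 -5.3]
eye [0.4614 0.0882 0.1355]
lfe [0.5779 0.0725 0.2161]
hend [0.6582 0.0617 0.2271]
hh [0.5937 0.0704 0.2136]
red 74 208.7972972972973 274.7837837837838 grip [0.45123025 0.37151212 0.0075    ]
score 0.61 [259.0, 182.7, 352.5, 284.5]
yaw -2.6515955359017194 nose [0.4585792  0.22052377 0.0055    ]
bottle [0.46593626 0.24072468 0.2       ] amber [ 0.42734291 -0.07667842  0.09      ]
grip scene [0.44906165 0.3736912  0.0075    ] nose [0.45808398 0.44832185 0.0055    ]
(540, 799, 3)
```

View pics/ov.png

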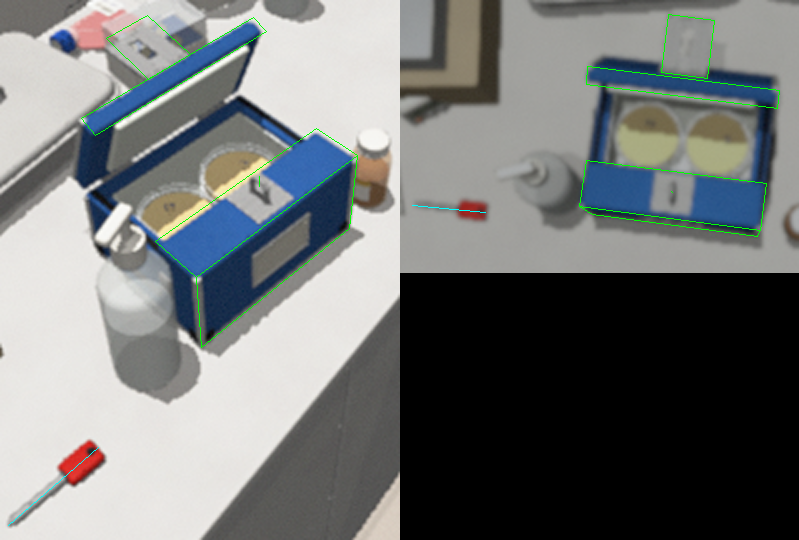

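View pics/top0.png

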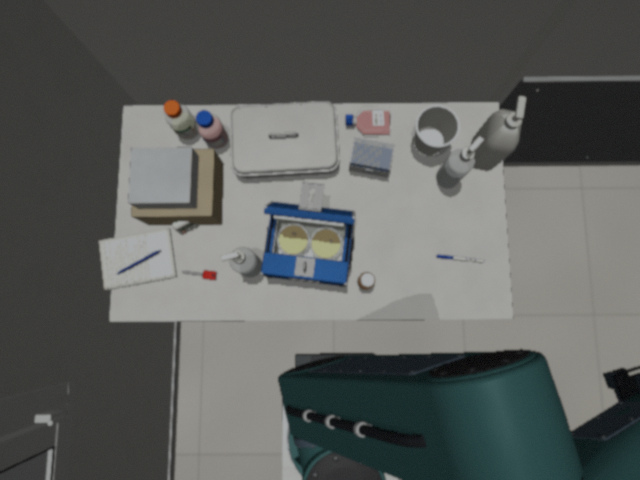

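```bash
cat >> h.py <<'E'
def go(x,y,z,yaw=None):
    s=env.observe();M=R.from_quat(s['tool_rot']);p=s['tool_pos']
    d=M.inv().apply(np.array([x,y,z])-p)/.03
    a=np.arctan2(*M.as_matrix()[[1,0],0])
    print('at',np.round(p,4),'yaw',round(a,4),'tiltz',np.round(M.as_matrix()[:,2],3),'shift rows',np.round(d,2), 'turn z rows',None if yaw is None else round(-np.degrees(yaw-a)/10,2),'F',np.round(s['contact_force'],1),'gap',round(s['finger_gap'],3),'t',s['time'])
def ch(q,p=(.5198,.0804,-.134)):
    c,s=np.cos(p[2]),np.sin(p[2]);return np.array([p[0]+c*q[0]-s*q[1],p[1]+s*q[0]+c*q[1],q[2]])
E
python3 -m creep '[[[0,0,-1,0,0,-0.95,1],[0,0,-1,0,0,-0.95,1],[0,0,-1,0,0,-0.95,1],[0,0,-1,0,0,-0.95,1],[0,0,0,0,0,-0.95,1],[0,0,0,0,0,-0.95,1],[0,0,0,0,0,-0.92,1],[0,0,0,0,0,0,1]]]'
python3 -c "
from h import *
go(*ch([.135,-.075,.30]),1.437)"
```

```text
time: 2.1
tool_pos: [0.1947, -0.6724, 0.3177]
tool_rot: [0.753, 0.658, 0.0, -0.0]
contact_force: [0.6, 0.3, 0.6]
finger_gap: 0.155
finger_force: 0.0
at [ 0.1947 -0.6724  0.3177] yaw 1.4363 tiltz [-0.  0. -1.] shift rows [23.82 11.88  0.59] turn z rows -0.0 F [0.6 0.3 0.6] gap 0.155 t 2.1
```

```bash
python3 -m creep '[[[1,0.5,0,0,0,0,1],[1,0.5,0,0,0,0,1],[1,0.5,0,0,0,0,1],[1,0.5,0,0,0,0,1],[1,0.5,0,0,0,0,1],[1,0.5,0,0,0,0,1],[1,0.5,0,0,0,0,1],[1,0.5,0,0,0,0,1],[1,0.5,0,0,0,0,1],[1,0.5,0,0,0,0,1],[1,0.5,0,0,0,0,1],[1,0.5,0,0,0,0,1],[1,0.5,0,0,0,0,1],[1,0.5,0,0,0,0,1],[1,0.5,0,0,0,0,1],[1,0.5,0,0,0,0,1],[1,0.5,0,0,0,0,1],[1,0.5,0,0,0,0,1],[1,0.5,0,0,0,0,1]]]'
python3 -c "
from h import *
go(*ch([.135,-.075,.30]),1.437)"
```

```text
time: 4.47
tool_pos: [0.5536, -0.1445, 0.3179]
tool_rot: [0.754, 0.657, 0.0, 0.0]
contact_force: [0.7, -0.0, 0.2]
finger_gap: 0.008
finger_force: 0.0
at [ 0.5536 -0.1445  0.3179] yaw 1.4327 tiltz [ 0. -0. -1.] shift rows [4.79 2.36 0.6 ] turn z rows -0.02 F [ 0.7 -0.   0.2] gap 0.008 t 4.475
```

```bash
python3 -m creep '[[[0.3,0.8,0,0,0,0,1],[0.5,0.8,0,0,0,0,1],[1,0.8,0,0,0,0,1],[1,0,0,0,0,0,1],[1,0,0,0,0,0,1],[1,0,0,0,0,0,1],[0,0,1,0,0,0,1],[0,0,1,0,0,0,1],[0,0,1,0,0,0,1],[0,0,1,0,0,0,1],[0,0,0.2,0,0,0,1],[0,0,0,0,0,0,1]]]'
python3 - <<'E'
from h import *
go(*ch([.05,-.075,.155]),1.437)
s=cam('scene');cv2.imwrite('pics/s1.png',cv2.resize(s['frame'][130:330,220:420],None,fx=3,fy=3))
E
```

```text
time: 5.98
tool_pos: [0.6438, -0.0123, 0.1923]
tool_rot: [0.753, 0.658, 0.0, 0.0]
contact_force: [-0.2, -0.2, 1.4]
finger_gap: 0.0
finger_force: 0.0
at [ 0.6438 -0.0123  0.1923] yaw 1.4355 tiltz [ 0. -0. -1.] shift rows [ 0.01 -2.84  1.24] turn z rows -0.01 F [-0.2 -0.2  1.4] gap 0.0 t 5.975
```

View pics/s1.png

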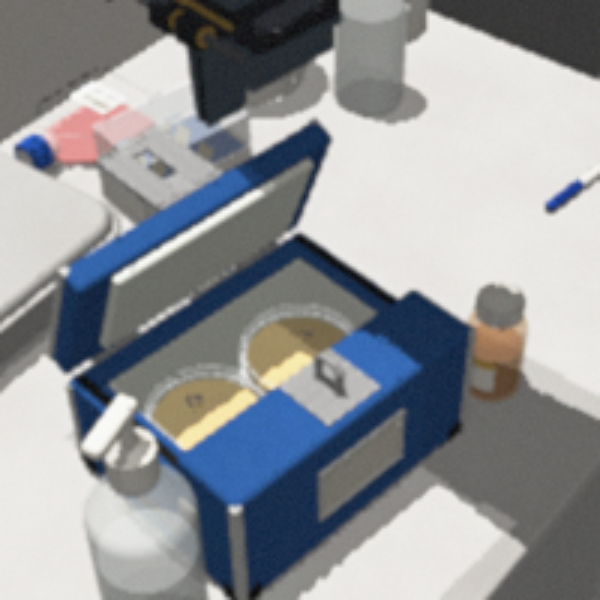

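```bash
python3 -m creep '[[[0,-0.55,0,0,0,0,1],[0,-0.55,0,0,0,0,1],[0,-0.55,0,0,0,0,1],[0,-0.27,0.1,0,0,0,1],[0,-0.27,0.1,0,0,0,1],[0,-0.36,0.23,0,0,0,1],[0,-0.36,0.24,0,0,0,1],[0,-0.28,0.32,0,0,0,1],[0,-0.28,0.32,0,0,0,1],[0,-0.17,0.3,0,0,0,1],[0,-0.17,0.3,0,0,0,1],[0,0,0,0,0,0,1]]]'
python3 -c "
from h import *
go(*ch([.02,-.075,.130]),1.437)"
```

```text
time: 7.52
tool_pos: [0.5294, 0.003, 0.1334]
tool_rot: [0.753, 0.658, -0.001, -0.001]
contact_force: [0.3, 0.4, 0.4]
finger_gap: 0.01
finger_force: 0.0
at [0.5294 0.003  0.1334] yaw 1.4372 tiltz [-0.002  0.    -1.   ] shift rows [0.02 0.   0.11] turn z rows 0.0 F [0.3 0.4 0.4] gap 0.01 t 7.525
```

```bash
python3 -m creep '[[[0,-0.15,0.07,0,0,0,1],[0,-0.15,0.07,0,0,0,1],[0,-0.1,0.07,0,0,0,1],[0,-0,0,0,0,0,1]]]'
python3 - <<'E'
from h import *
go(*ch([.02,-.075,.130]),1.437)
s=cam('scene');cv2.imwrite('pics/s2.png',cv2.resize(s['frame'][130:330,220:420],None,fx=3,fy=3))
E
```

```text
time: 8.02
tool_pos: [0.518, 0.0045, 0.128]
tool_rot: [0.753, 0.658, -0.0, -0.0]
contact_force: [0.4, 0.4, 0.3]
finger_gap: 0.003
finger_force: 0.0
at [0.518  0.0045 0.128 ] yaw 1.4372 tiltz [-0.  0. -1.] shift rows [ 0.01  0.39 -0.07] turn z rows 0.0 F [0.4 0.4 0.3] gap 0.003 t 8.025
```

View pics/s2.png

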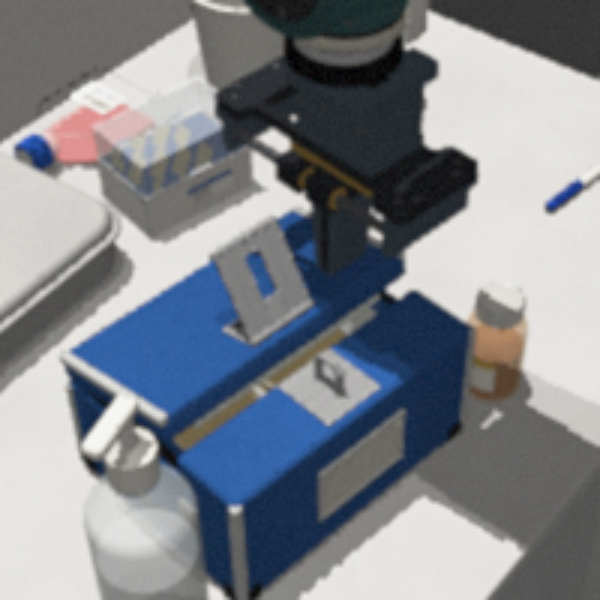

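```bash
python3 - <<'E'
from h import *
s=cam('scene')
for th in(0,.1,.2,.3,.4):
    m=model((.5198,.0804,-.134,th,1.73)); print(th,{k:np.round((proj(s,m[k])[0]-(220,130)+.5)*3).tolist() for k in('lol','lor','lil','hrl','hrr','hel','her','rbl','rbr','rfl','rfr','st')})
p=env.observe()['tool_pos'];print((proj(s,p+[0,0,-.008])[0]-(220,130)+.5)*3)
E
```

```text
0 {'lol': [172.0, 451.0], 'lor': [413.0, 281.0], 'lil': [174.0, 471.0], 'hrl': [262.0, 372.0], 'hrr': [321.0, 331.0], 'hel': [247.0, 293.0], 'her': [309.0, 252.0], 'rbl': [174.0, 452.0], 'rbr': [415.0, 282.0], 'rfl': [234.0, 506.0], 'rfr': [476.0, 324.0], 'st': [330.0, 355.0]}
0.1 {'lol': [168.0, 437.0], 'lor': [411.0, 267.0], 'lil': [172.0, 460.0], 'hrl': [258.0, 359.0], 'hrr': [318.0, 318.0], 'hel': [237.0, 275.0], 'her': [299.0, 235.0], 'rbl': [174.0, 452.0], 'rbr': [415.0, 282.0], 'rfl': [234.0, 506.0], 'rfr': [476.0, 324.0], 'st': [330.0, 355.0]}
0.2 {'lol': [162.0, 422.0], 'lor': [408.0, 253.0], 'lil': [169.0, 447.0], 'hrl': [254.0, 345.0], 'hrr': [313.0, 305.0], 'hel': [225.0, 257.0], 'her': [288.0, 218.0], 'rbl': [174.0, 452.0], 'rbr': [415.0, 282.0], 'rfl': [234.0, 506.0], 'rfr': [476.0, 324.0], 'st': [330.0, 355.0]}
0.3 {'lol': [156.0, 406.0], 'lor': [403.0, 238.0], 'lil': [165.0, 433.0], 'hrl': [248.0, 331.0], 'hrr': [308.0, 290.0], 'hel': [213.0, 240.0], 'her': [276.0, 201.0], 'rbl': [174.0, 452.0], 'rbr': [415.0, 282.0], 'rfl': [234.0, 506.0], 'rfr': [476.0, 324.0], 'st': [330.0, 355.0]}
0.4 {'lol': [148.0, 390.0], 'lor': [398.0, 223.0], 'lil': [159.0, 418.0], 'hrl': [241.0, 316.0], 'hrr': [302.0, 276.0], 'hel': [200.0, 224.0], 'her': [263.0, 186.0], 'rbl': [174.0, 452.0], 'rbr': [415.0, 282.0], 'rfl': [234.0, 506.0], 'rfr': [476.0, 324.0], 'st': [330.0, 355.0]}
[338.95771447 283.257971  ]
```

```bash
python3 -m creep '[[[0,0,0.1,0,0,0,1],[0,0,0.1,0,0,0,1],[0,0,0,0,0,0,1]]]'
python3 -c "
from h import *
go(*ch([.02,-.075,.130]),1.437)"
```

```text
time: 8.5
tool_pos: [0.5183, 0.0045, 0.1218]
tool_rot: [0.753, 0.658, -0.0, -0.0]
contact_force: [-0.2, 0.8, -0.3]
finger_gap: 0.005
finger_force: 0.0
at [0.5183 0.0045 0.1218] yaw 1.4371 tiltz [-0.  0. -1.] shift rows [ 0.01  0.38 -0.27] turn z rows 0.0 F [-0.2  0.8 -0.3] gap 0.005 t 8.5
```

```bash
python3 - <<'E'
from h import *
s=cam('scene');a=cv2.resize(s['frame'][180:290,250:370],None,fx=4,fy=4)
t=cam('top');b=cv2.resize(t['frame'][170:300,255:365],None,fx=3,fy=3)
b=cv2.copyMakeBorder(b,0,a.shape[0]-b.shape[0],0,0,0);o=np.hstack([a,b]) ;print(o.shape);cv2.imwrite('pics/s3.png',o[:,:800])
E
```

```text
(440, 810, 3)
```

View pics/s3.png

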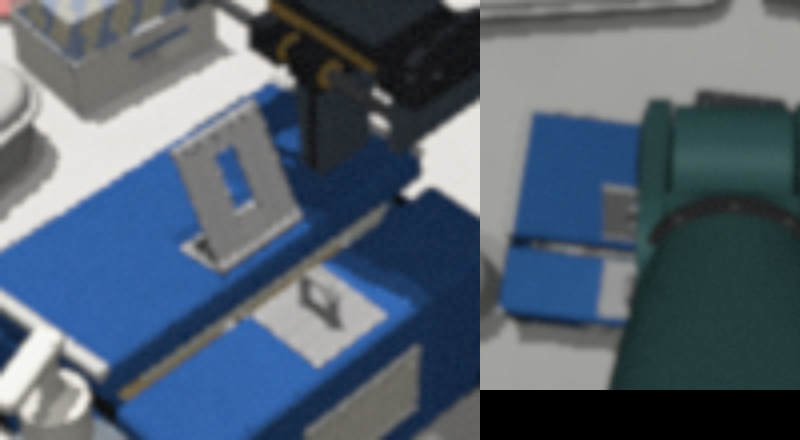

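```bash
python3 -m creep '[[[0,0,0.1,0,0,0,1],[0,0,0.1,0,0,0,1],[0,0,0,0,0,0,1]]]'
python3 -m creep '[[[0,0,0.06,0,0,0,1],[0,0,0.06,0,0,0,1],[0,0,0,0,0,0,1]]]'
```

```text
time: 8.98
tool_pos: [0.5182, 0.0045, 0.1158]
tool_rot: [0.753, 0.658, -0.0, -0.0]
contact_force: [0.6, -0.1, -0.5]
finger_gap: 0.006
finger_force: 0.0
time: 9.35
tool_pos: [0.5184, 0.0045, 0.1124]
tool_rot: [0.753, 0.658, -0.0, -0.0]
contact_force: [0.6, -0.2, -0.4]
finger_gap: 0.006
finger_force: 0.0
```

```bash
cat > gap.py <<'E'
from h import *
s=cam('scene')
for y in(.06,.045,-.05):
    u=[proj(s,ch([x,y,.122]))[0] for x in np.arange(-.05,.0,.002)]
    print(y,[ ''.join('%d/%d '%(c[0]//10,c[2]//10) for c in [s['frame'][int(round(v)),int(round(w))] for w,v in u])])
E
python3 gap.py; python3 -m creep '[[[0,0,0.1,0,0,0,1],[0,0,0.1,0,0,0,1],[0,0,0,0,0,0,1]]]'; python3 gap.py
```

```text
0.06 ['17/5 17/5 17/5 17/5 17/5 17/5 16/5 13/4 7/2 7/2 7/2 7/1 9/2 11/3 14/4 16/4 17/5 16/4 16/4 17/5 17/5 16/5 17/5 17/5 17/5 ']
0.045 ['17/5 17/5 17/5 17/5 17/5 17/5 15/4 15/4 8/3 7/1 7/2 7/2 11/3 11/3 15/4 16/4 16/5 17/5 16/5 16/5 16/5 16/5 16/5 16/4 16/4 ']
-0.05 ['7/1 7/2 8/2 7/2 7/2 7/2 7/2 7/2 6/2 6/2 6/2 7/2 6/1 6/1 7/2 7/2 7/2 6/1 7/1 7/1 7/2 7/2 7/2 7/2 7/1 ']
time: 9.78
tool_pos: [0.5183, 0.0045, 0.1063]
tool_rot: [0.753, 0.658, -0.0, -0.0]
contact_force: [-0.3, 0.2, 0.1]
finger_gap: 0.002
finger_force: 0.0
0.06 ['17/5 17/5 17/5 17/5 17/5 17/5 16/5 13/4 10/3 10/3 15/4 16/5 17/5 17/5 17/5 17/5 17/5 17/5 17/5 17/5 17/5 17/5 17/5 17/5 17/4 ']
0.045 ['17/5 17/5 17/4 17/5 17/5 17/5 15/4 15/4 9/3 11/3 14/4 15/4 17/5 17/5 16/5 16/5 16/5 16/4 16/4 16/4 17/5 17/5 17/5 17/4 17/4 ']
-0.05 ['7/2 7/2 7/2 7/2 7/2 7/2 7/2 7/2 7/2 7/2 7/2 7/2 7/2 7/2 7/2 7/2 7/2 7/2 7/2 7/2 7/2 7/2 7/2 7/2 7/2 ']
```

```bash
python3 -m creep '[[[0,0,0.07,0,0,0,1],[0,0,0.0,0,0,0,1]]]'; python3 -m creep '[[[0,0,0.07,0,0,0,1],[0,0,0,0,0,0,1]]]'; python3 gap.py
```

```text
time: 10.07
tool_pos: [0.5185, 0.0045, 0.1058]
tool_rot: [0.753, 0.658, -0.0, -0.0]
contact_force: [-13.3, 0.1, 31.2]
finger_gap: 0.011
finger_force: 15.7
time: 10.32
tool_pos: [0.5187, 0.0044, 0.1056]
tool_rot: [0.753, 0.658, -0.001, -0.0]
contact_force: [-29.3, -0.5, 70.3]
finger_gap: 0.005
finger_force: 35.2
0.06 ['17/5 17/5 17/4 17/5 17/5 17/5 16/5 13/4 10/3 10/3 15/4 16/5 17/5 17/4 17/5 17/5 17/5 17/5 17/5 17/5 17/5 17/5 17/5 16/4 17/5 ']
0.045 ['17/5 17/5 17/4 17/5 17/5 17/5 15/4 15/4 10/2 11/3 14/4 16/4 17/5 17/5 16/4 16/5 16/5 16/4 17/5 17/5 17/5 16/4 17/5 17/5 17/5 ']
-0.05 ['7/2 7/2 7/2 7/2 7/2 7/2 7/2 7/2 7/2 7/2 7/2 7/2 7/2 7/2 7/2 7/2 7/2 7/2 7/2 7/2 7/1 7/1 7/2 7/2 7/2 ']
```

```bash
python3 -m creep '[[[0,0,-0.2,0,0,0,1],[0,0,-1,0,0,0,1],[0,0,-1,0,0,0,1],[0,0,-1,0,0,0,1],[0,0,0,0,0,0,1]]]'
python3 - <<'E'
from h import *
s=cam('scene');p=np.array([.5183,.0045,.1218])
for dz in(-.008,0,.008,.016,.024):print(dz,(proj(s,p+[0,0,dz])[0]-(250,180)+.5)*4)
p=env.observe()['tool_pos'];print(p)
for dz in(-.008,0,.008,.016,.024):print(dz,proj(s,p+[0,0,dz])[0])
cv2.imwrite('pics/s4.png',np.hstack([cv2.resize(s['frame'][150:270,260:360],None,fx=4,fy=4),cv2.resize(cam('top')['frame'][170:290,260:360],None,fx=4,fy=4)]))
E
python3 gap.py
```

```text
time: 11.0
tool_pos: [0.5197, 0.0045, 0.2004]
tool_rot: [0.753, 0.658, 0.001, 0.001]
contact_force: [-0.3, -0.2, 0.4]
finger_gap: 0.005
finger_force: 0.0
-0.008 [331.79591203 185.78089015]
0 [331.90586362 175.41746368]
0.008 [332.01709149 164.93374291]
0.016 [332.12961797 154.32762111]
0.024 [332.24346596 143.5969421 ]
[0.51884263 0.0044831  0.19891443]
-0.008 [332.52878925 199.55247121]
0 [332.55837569 196.64854986]
0.008 [332.5883258  193.70893334]
0.016 [332.61864634 190.73295942]
0.024 [332.64934422 187.71994941]
0.06 ['16/4 16/5 16/5 16/4 16/5 17/5 15/4 13/4 9/2 9/2 14/4 15/4 16/5 16/4 16/5 16/5 16/5 16/5 16/5 16/4 16/4 16/4 16/4 16/4 16/4 ']
0.045 ['16/5 16/5 16/4 16/5 16/4 16/5 14/4 14/4 9/2 11/3 13/4 15/4 16/4 16/4 16/4 16/5 16/4 16/4 16/4 16/4 16/4 16/5 16/4 16/4 16/4 ']
-0.05 ['7/2 7/2 7/2 7/2 7/2 6/1 7/2 6/1 6/2 6/1 6/1 7/2 6/1 6/1 7/2 6/2 7/1 6/1 6/1 6/1 7/2 7/2 6/1 9/2 7/1 ']
```

View pics/s4.png

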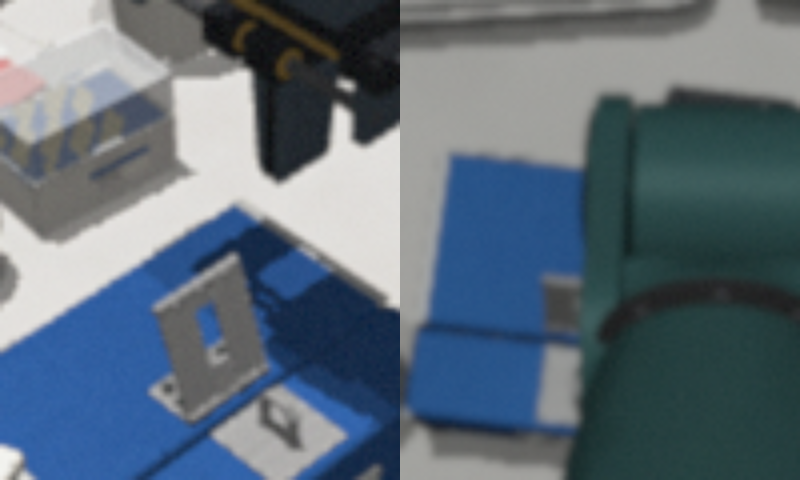

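```bash
python3 - <<'E'
from h import *
print(env.tip_extent,[a for a in dir(env) if not a.startswith('_')])
for q in([.0,-.021,.2],[-.021,-.021,.2]):go(*ch(q),1.437)
s=cam('scene')
for ph in(1.2,1.4,1.6,1.75):
    m=model((.5198,.0804,-.134,0,ph));print(ph,[((proj(s,m[k])[0]-(260,150)+.5)*4).round().tolist() for k in('hel','her','hrl','hrr')])
E
```

```text
0.008 ['MotionError', 'camera', 'hand_in', 'observe', 'recognise', 'tip_extent', 'trace']
at [0.5179 0.0045 0.1975] yaw 1.4372 tiltz [-0.001  0.    -1.   ] shift rows [ 1.82 -0.27 -0.08] turn z rows 0.0 F [-0.4  0.7 -0.1] gap 0.001 t 11.15
at [0.5179 0.0045 0.1975] yaw 1.4372 tiltz [-0.001  0.    -1.   ] shift rows [ 1.82 -0.97 -0.08] turn z rows 0.0 F [-0.4  0.7 -0.1] gap 0.001 t 11.15
1.2 [[220.0, 354.0], [302.0, 298.0], [189.0, 416.0], [267.0, 362.0]]
1.4 [[201.0, 334.0], [284.0, 279.0], [189.0, 416.0], [267.0, 362.0]]
1.6 [[182.0, 318.0], [264.0, 264.0], [189.0, 416.0], [267.0, 362.0]]
1.75 [[168.0, 309.0], [250.0, 256.0], [189.0, 416.0], [267.0, 362.0]]
```

```bash
python3 -m creep '[[[0,0.9,0,0,0,0,1],[0.85,0,0,0,0,0,1],[0.87,0,0,0,0,0,1],[0,0,0.8,0,0,0,1],[0,0,0.8,0,0,0,1],[0,-0.5,0,0,0,0,1],[0,-0.5,0,0,0,0,1],[0,-0.5,0,0,0,0,1],[0,-0.42,0.17,0,0,0,1],[0,-0.42,0.17,0,0,0,1],[0,-0.19,0.25,0,0,0,1],[0,-0.19,0.25,0,0,0,1],[0,-0.06,0.2,0,0,0,1],[0,-0.06,0.2,0,0,0,1],[0,0,0,0,0,0,1]]]'
python3 - <<'E'
from h import *
go(*ch([-.05,-.024,.11]),1.437)
s=cam('scene')
for ph in(0,.1,.2,.4,.6):
    m=model((.5198,.0804,-.134,0,ph));print(ph,[((proj(s,m[k])[0]).round(1)).tolist() for k in('hel','her','hrl','hrr')])
print([(r['box'],r['score']) for r in env.recognise('chest_hasp','scene')[:2]])
E
```

```text
time: 13.08
tool_pos: [0.4673, 0.0634, 0.1126]
tool_rot: [0.753, 0.658, -0.0, -0.0]
contact_force: [0.5, -0.7, 0.5]
finger_gap: 0.004
finger_force: 0.0
at [0.4673 0.0634 0.1126] yaw 1.4371 tiltz [-0.001 -0.    -1.   ] shift rows [-0.   -0.01  0.09] turn z rows 0.0 F [ 0.5 -0.7  0.5] gap 0.004 t 13.075
0 [[330.4, 272.3], [350.0, 257.6], [306.8, 253.6], [326.4, 240.0]]
0.1 [[330.3, 269.9], [350.0, 255.2], [306.8, 253.6], [326.4, 240.0]]
0.2 [[329.9, 267.4], [349.8, 252.7], [306.8, 253.6], [326.4, 240.0]]
0.4 [[328.5, 261.8], [348.5, 247.1], [306.8, 253.6], [326.4, 240.0]]
0.6 [[326.1, 255.8], [346.3, 241.2], [306.8, 253.6], [326.4, 240.0]]
[([308.5, 246.1, 350.1, 273.9], 0.94), ([202.5, 380.0, 253.8, 419.9], 0.6)]
```

Hasp nearly flat by the box. Press a little more until the force rises.

```bash
for i in 1; do python3 -m creep '[[[0,0,0.06,0,0,0,1],[0,0,0,0,0,0,1]]]'; python3 -m creep '[[[0,0,0.05,0,0,0,1],[0,0,0,0,0,0,1]]]'; python3 -m creep '[[[0,0,0.05,0,0,0,1],[0,0,0,0,0,0,1]]]'; done
```

```text
time: 13.42
tool_pos: [0.4677, 0.0634, 0.1113]
tool_rot: [0.753, 0.658, 0.0, 0.0]
contact_force: [-0.0, 0.7, -0.2]
finger_gap: 0.008
finger_force: 0.0
time: 13.68
tool_pos: [0.4677, 0.0634, 0.11]
tool_rot: [0.753, 0.658, 0.0, 0.0]
contact_force: [-1.8, -0.5, 3.1]
finger_gap: 0.003
finger_force: 1.6
time: 13.92
tool_pos: [0.4678, 0.0634, 0.1095]
tool_rot: [0.753, 0.658, -0.0, -0.0]
contact_force: [-11.5, -2.4, 29.0]
finger_gap: 0.004
finger_force: 14.2
```

```bash
python3 -m creep '[[[0,0,-0.3,0,0,0,1],[0,0,-1,0,0,0,1],[0,0,-1,0,0,0,1],[0,0,-1,0,0,0,1],[0,0,-1,0,0,0,1],[0,0,-1,0,0,0,1],[0,0,-1,0,0,0,1],[0,0,-0.6,0,0,0,1],[0,0,0,0,0,0,1]]]'
python3 -c "
from h import *
go(.4502,.3725,.317,1.463)"; python3 gap.py
python3 - <<'E'
from h import *
cam('scene');print([(r['box'],r['score']) for r in env.recognise('chest_hasp','scene')[:2]])
E
```

```text
time: 15.05
tool_pos: [0.468, 0.0634, 0.316]
tool_rot: [0.753, 0.658, 0.001, 0.001]
contact_force: [-1.3, -0.5, -0.0]
finger_gap: 0.002
finger_force: 0.0
at [0.468  0.0634 0.316 ] yaw 1.4372 tiltz [ 0.002  0.    -1.   ] shift rows [10.13 -1.96 -0.03] turn z rows -0.15 F [-1.3 -0.5 -0. ] gap 0.002 t 15.05
0.06 ['16/4 16/5 16/4 16/4 16/5 16/4 15/4 13/3 9/3 9/3 14/4 15/4 16/4 16/4 16/5 16/5 16/4 16/5 16/4 16/4 16/4 16/5 16/4 16/4 16/4 ']
0.045 ['16/4 16/4 16/5 16/4 16/5 16/4 14/4 14/4 9/2 10/3 13/4 15/4 15/4 15/4 16/4 15/4 16/4 15/4 16/4 16/4 16/4 15/4 16/4 16/5 16/5 ']
-0.05 ['14/4 14/4 14/4 14/4 14/4 9/2 7/2 6/1 6/1 7/2 7/2 7/2 6/1 6/1 6/1 6/2 7/2 6/1 7/2 7/2 11/3 11/3 14/4 13/4 13/3 ']
[([304.7, 243.7, 350.3, 274.7], 0.86), ([202.4, 378.2, 253.0, 422.0], 0.42)]
```

```bash
python3 -m creep '[[[1,-0.2,0,0,0,-0.15,1],[1,-0.2,0,0,0,0,1],[1,-0.2,0,0,0,0,1],[1,-0.2,0,0,0,0,1],[1,-0.2,0,0,0,0,1],[1,-0.2,0,0,0,0,1],[1,-0.2,0,0,0,0,1],[1,-0.2,0,0,0,0,1],[1,-0.2,0,0,0,0,0.55],[1,-0.2,0,0,0,0,0.55],[0.1,0,0,0,0,0,0.55],[0,0,0,0,0,0,0.55]]]'
python3 -c "
from h import *
go(.4502,.3725,.04,1.463)
s=cam('scene');print(env.recognise('pin','scene')[:2])
h2=cv2.cvtColor(s['frame'],cv2.COLOR_BGR2HSV);red=((h2[...,1]>150)&((h2[...,0]<8)|(h2[...,0]>172)));red[:375]=0;red[430:]=0;red[:,:200]=0;red[:,260:]=0
v,u=np.nonzero(red);print(len(u),atz(s,(u.mean(),v.mean()),.0075))"
```

```text
time: 16.7
tool_pos: [0.4409, 0.3707, 0.3143]
tool_rot: [0.744, 0.668, -0.001, 0.0]
contact_force: [-0.5, -0.2, -0.2]
finger_gap: 0.413
finger_force: 0.0
at [0.4409 0.3707 0.3143] yaw 1.4638 tiltz [-0.001 -0.001 -1.   ] shift rows [0.1  0.31 9.14] turn z rows 0.0 F [-0.5 -0.2 -0.2] gap 0.413 t 16.7
[{'box': [202.7, 380.8, 252.3, 425.4], 'score': 0.64}]
243 [0.44875706 0.37375638 0.0075    ]
```

```bash
python3 -m creep '[[[0.05,0.3,0.5,0,0,0,0.5],[0,0,1,0,0,0,0.5],[0,0,1,0,0,0,0.5],[0,0,1,0,0,0,0.5],[0,0,1,0,0,0,0.5],[0,0,1,0,0,0,0.5],[0,0,1,0,0,0,0.5],[0,0,1,0,0,0,0.5],[0,0,1,0,0,0,0.5],[0,0,0.6,0,0,0,0.5],[0,0,0.2,0,0,0,0.5],[0,0,0,0,0,0,0.5]]]'
python3 -c "
from h import *
go(.4502,.3725,.0,1.463)"
```

```text
time: 18.3
tool_pos: [0.4506, 0.3717, 0.0365]
tool_rot: [0.744, 0.668, 0.0, 0.0]
contact_force: [0.0, 0.3, 0.9]
finger_gap: 0.5
finger_force: 0.0
at [0.4506 0.3717 0.0365] yaw 1.4632 tiltz [ 0.  0. -1.] shift rows [ 0.02 -0.02  1.22] turn z rows 0.0 F [0.  0.3 0.9] gap 0.5 t 18.3
```

```bash
python3 -m creep '[[[0,0,0.4,0,0,0,0.62],[0,0,0.35,0,0,0,0.62],[0,0,0,0,0,0,0.62]]]';python3 -m creep '[[[0,0,0.12,0,0,0,0.62],[0,0,0,0,0,0,0.62]]]';python3 -m creep '[[[0,0,0.1,0,0,0,0.62],[0,0,0,0,0,0,0.62]]]'
```

```text
time: 18.68
tool_pos: [0.4498, 0.3713, 0.013]
tool_rot: [0.744, 0.668, -0.001, -0.0]
contact_force: [-1.1, 0.7, 0.2]
finger_gap: 0.379
finger_force: 0.0
time: 18.92
tool_pos: [0.4503, 0.3717, 0.0102]
tool_rot: [0.744, 0.668, -0.0, -0.0]
contact_force: [0.8, 0.7, -0.5]
finger_gap: 0.38
finger_force: 0.0
time: 19.18
tool_pos: [0.4503, 0.3716, 0.0071]
tool_rot: [0.744, 0.668, -0.0, -0.0]
contact_force: [0.1, -0.3, -0.1]
finger_gap: 0.381
finger_force: 0.0
```

```bash
for i in 1; do python3 -m creep '[[[0,0,0.1,0,0,0,0.62],[0,0,0,0,0,0,0.62]]]';python3 -m creep '[[[0,0,0.1,0,0,0,0.62],[0,0,0,0,0,0,0.62]]]';python3 -m creep '[[[0,0,0.07,0,0,0,0.62],[0,0,0,0,0,0,0.62]]]'; done | grep -E 'pos|contact|gap'
```

```text
tool_pos: [0.4502, 0.3716, 0.004]
contact_force: [0.6, 0.1, 0.6]
finger_gap: 0.381
tool_pos: [0.4502, 0.3716, 0.001]
contact_force: [-0.6, -0.5, 0.4]
finger_gap: 0.38
tool_pos: [0.4503, 0.3716, -0.001]
contact_force: [-0.4, -0.2, -0.2]
finger_gap: 0.378
```

```bash
for i in 1; do python3 -m creep '[[[0,0,0.07,0,0,0,0.62],[0,0,0,0,0,0,0.62]]]';python3 -m creep '[[[0,0,0.07,0,0,0,0.62],[0,0,0,0,0,0,0.62]]]';python3 -m creep '[[[0,0,0.07,0,0,0,0.62],[0,0,0,0,0,0,0.62]]]'; done | grep -E 'pos|contact|gap'
```

```text
tool_pos: [0.4503, 0.3716, -0.0031]
contact_force: [1.2, 0.1, 0.1]
finger_gap: 0.383
tool_pos: [0.4502, 0.3716, -0.0052]
contact_force: [1.1, -0.3, -0.9]
finger_gap: 0.38
tool_pos: [0.4502, 0.3716, -0.0073]
contact_force: [-0.6, -0.8, 0.4]
finger_gap: 0.379
```

```bash
for i in 1; do python3 -m creep '[[[0,0,0.1,0,0,0,0.62],[0,0,0,0,0,0,0.62]]]';python3 -m creep '[[[0,0,0.1,0,0,0,0.62],[0,0,0,0,0,0,0.62]]]';  done | grep -E 'pos|contact|gap'
python3 - <<'E'
from h import *
s=cam('scene');cv2.imwrite('pics/s5.png',cv2.resize(s['frame'][340:440,180:290],None,fx=5,fy=5))
E
```

```text
tool_pos: [0.4502, 0.3716, -0.0104]
contact_force: [0.2, 0.6, -0.7]
finger_gap: 0.381
tool_pos: [0.4502, 0.3715, -0.0134]
contact_force: [0.5, 0.4, 0.5]
finger_gap: 0.38
```

View pics/s5.png

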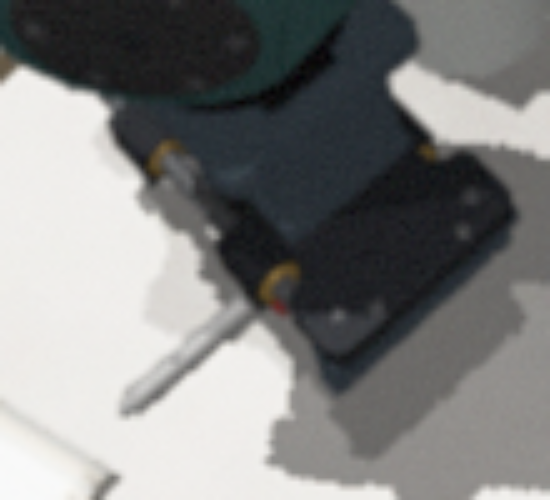

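```bash
python3 -m creep '[[[0,0,0,0,0,0,1],[0,0,0,0,0,0,1],[0,0,0,0,0,0,1],[0,0,0,0,0,0,1]]]';python3 -m creep '[[[0,0,-0.5,0,0,0,1],[0,0,-1,0,0,0,1],[0,0,-1,0,0,0,1],[0,0,-1,0,0,0,1],[0,0,0,0,0,0,1]]]'
python3 - <<'E'
from h import *
o=env.observe();print(o['tool_pos'],o['finger_gap'],o['finger_force'])
s=cam('scene');f=s['frame'];print(env.recognise('pin','scene')[:1])
E
```

```text
time: 21.72
tool_pos: [0.4504, 0.3717, -0.0131]
tool_rot: [0.744, 0.668, 0.0, 0.0]
contact_force: [0.3, -0.1, -0.3]
finger_gap: 0.282
finger_force: 30.0
time: 22.35
tool_pos: [0.4516, 0.3727, 0.0948]
tool_rot: [0.744, 0.668, 0.002, 0.0]
contact_force: [0.6, -0.0, -1.0]
finger_gap: 0.282
finger_force: 30.0
[0.45156274 0.37266184 0.09476573] 0.28160892812776345 29.99949485063553
[{'box': [189.0, 366.6, 226.4, 400.3], 'score': 0.62}]
```

```bash
cat > sil.py <<'E'
from h import *
from scipy.optimize import minimize
t=cam('top');s=cam('scene');cv2.imwrite('pics/t6.png',t['frame']);cv2.imwrite('pics/sc6.png',s['frame'])
def blue(c,ro):
    h=cv2.cvtColor(c['frame'],cv2.COLOR_BGR2HSV);m=((abs(h[...,0].astype(int)-109)<14)&(h[...,1]>120)).astype(np.uint8)
    k=np.zeros_like(m);k[ro[1]:ro[3],ro[0]:ro[2]]=m[ro[1]:ro[3],ro[0]:ro[2]]
    n,l,st,_=cv2.connectedComponentsWithStats(k);i=1+st[1:,4].argmax();k=(l==i).astype(np.uint8)
    cn=cv2.findContours(k,0,2)[0];return k,cv2.convexHull(max(cn,key=cv2.contourArea))
F=4
for names in(('top',),('scene',),('top','scene')):
    D={}
    for n,c,ro in(('top',t,(250,170,370,300)),('scene',s,(220,150,400,350))):
        k,hl=blue(c,ro);m=np.zeros((480*F,640*F),np.uint8);cv2.fillConvexPoly(m,((hl.astype(float)+.5)*F-.5).round().astype(np.int32),1);D[n]=(c,m)
    def cost(p):
        e=0
        for n in names:
            c,m=D[n];P=[ch([x,y,z],p) for x in(-.091,.091) for y in(-.115,.115) for z in(0,.122)]
            q=cv2.convexHull(proj(c,P).astype(np.float32));r=np.zeros_like(m);cv2.fillConvexPoly(r,((q+.5)*F*16-8).round().astype(np.int32),1,shift=4)
            e+=np.count_nonzero(r!=m)/m.sum()
        return e
    r=minimize(cost,[.5198,.0804,-.134],method='Nelder-Mead',options=dict(initial_simplex=[[.52,.08,-.134],[.53,.08,-.134],[.52,.09,-.134],[.52,.08,-.10]],xatol=1e-4,fatol=1e-5))
    print(names,r.x.round(4),round(r.fun,4),'eye',ch([-.059,0,.1355],r.x).round(4))
E
python3 sil.py
```

```text
('top',) [ 0.5184  0.0783 -0.1728] 0.0997 eye [0.4603 0.0884 0.1355]
('scene',) [ 0.5222  0.074  -0.1104] 0.5551 eye [0.4636 0.0805 0.1355]
('top', 'scene') [ 0.5237  0.0783 -0.1244] 0.6628 eye [0.4651 0.0856 0.1355]
```

```bash
cat > loc.py <<'E'
from h import *
from scipy.ndimage import map_coordinates
C={n:cam(n) for n in('top','scene')}
def prof(c,P):
    uv=proj(c,P);h=c['frame'].astype(float);return np.array([map_coordinates(h[...,i],[uv[:,1],uv[:,0]],order=1) for i in range(3)])
p=(.5198,.0804,-.134)
for n,c in C.items():
    xs=np.arange(-.05,-.008,.0005);L=[]
    for y in np.r_[-.105:-.04:.005,.04:.106:.005]:
        v=prof(c,[ch([x,y,.122],p) for x in xs])[0]; b=np.median(v); w=np.clip(b-12-v,0,None)
        if w.sum()>30: L.append((y,(w*xs).sum()/w.sum()))
    L=np.array(L)
    if len(L)>4:
        a=np.polyfit(L[:,0],L[:,1],1);print(n,'gap x at y=0: %.4f (want -.030), slope %.4f'%(a[1],a[0]),len(L),'rms',np.std(L[:,1]-np.polyval(a,L[:,0])).round(4))
    ys=np.arange(-.05,.05,.0005)
    for x in(-.085,-.08,-.05,-.04,-.035):
        V=prof(c,[ch([x,y,.126],p) for y in ys]);v=V[2]; mid=(v.min()+v.max())/2;g=np.nonzero(v>mid)[0];print(n,x,'hasp y',ys[g[0]],ys[g[-1]],'ctr %.4f'%((ys[g[0]]+ys[g[-1]])/2))
    # plate front end at x=-.0905
    xs=np.arange(-.11,-.06,.0005)
    for y in(-.018,.018):
        v=prof(c,[ch([x,y,.126],p) for x in xs])[2];g=np.nonzero(v>(v.min()+v.max())/2)[0];print(n,'plate end x',xs[g[0]])
E
python3 loc.py
```

```text
top gap x at y=0: -0.0298 (want -.030), slope -0.0072 27 rms 0.0002
top -0.085 hasp y -0.027999999999999983 0.029500000000000068 ctr 0.0008
top -0.08 hasp y -0.027999999999999983 0.028500000000000067 ctr 0.0003
top -0.05 hasp y -0.028499999999999984 0.03000000000000007 ctr 0.0008
top -0.04 hasp y -0.027999999999999983 0.029000000000000067 ctr 0.0005
top -0.035 hasp y -0.027999999999999983 0.029500000000000068 ctr 0.0008
top plate end x -0.08699999999999998
top plate end x -0.08799999999999998
scene gap x at y=0: -0.0330 (want -.030), slope -0.0048 27 rms 0.0002
scene -0.085 hasp y -0.026499999999999982 0.03050000000000007 ctr 0.0020
scene -0.08 hasp y -0.02599999999999998 0.03100000000000007 ctr 0.0025
scene -0.05 hasp y -0.02549999999999998 0.03100000000000007 ctr 0.0028
scene -0.04 hasp y -0.02549999999999998 0.03100000000000007 ctr 0.0028
scene -0.035 hasp y -0.02549999999999998 0.03050000000000007 ctr 0.0025
scene plate end x -0.09149999999999998
scene plate end x -0.09149999999999998
```

```bash
python3 -m creep '[[[0,0,-1,0,0,0.12,1],[0,0,-1,0,0,0,1],[0,0,-1,0,0,0,1],[0,0,-1,0,0,0,1],[0,0,-1,0,0,0,1],[0,0,-1,0,0,0,1],[0,0,-1,0,0,0,1],[0,0,-0.2,0,0,0,1],[0,0,0,0,0,0,1]]]'
python3 -c "
from h import *
go(*ch([-.060,-.110,.31]),1.443)"
```

```text
time: 23.78
tool_pos: [0.4501, 0.3715, 0.3069]
tool_rot: [0.751, 0.66, -0.0, -0.0]
contact_force: [-0.1, -0.1, -0.4]
finger_gap: 0.281
finger_force: 30.0
at [0.4501 0.3715 0.3069] yaw 1.4424 tiltz [-0.001 -0.    -1.   ] shift rows [-12.98   1.52  -0.1 ] turn z rows -0.0 F [-0.1 -0.1 -0.4] gap 0.281 t 23.775
```

```bash
python3 -m creep '[[[-1,0.12,0,0,0,0,1],[-1,0.12,0,0,0,0,1],[-1,0.12,0,0,0,0,1],[-1,0.12,0,0,0,0,1],[-1,0.12,0,0,0,0,1],[-1,0.12,0,0,0,0,1],[-1,0.12,0,0,0,0,1],[-1,0.12,0,0,0,0,1],[-1,0.12,0,0,0,0,1],[-1,0.12,0,0,0,0,1],[-1,0.12,0,0,0,0,1],[-1,0.12,0,0,0,0,1],[-1,0.08,0,0,0,0,1],[0,0,0,0,0,0,1]]]'
python3 -c "
from h import *
go(*ch([-.060,-.110,.117]),1.443)"
```

```text
time: 25.52
tool_pos: [0.4449, -0.0221, 0.3063]
tool_rot: [0.752, 0.659, -0.001, -0.001]
contact_force: [0.6, 0.2, -0.5]
finger_gap: 0.283
finger_force: 30.0
at [ 0.4449 -0.0221  0.3063] yaw 1.4402 tiltz [-0.002  0.    -1.   ] shift rows [0.06 0.03 6.31] turn z rows -0.02 F [ 0.6  0.2 -0.5] gap 0.283 t 25.525
```

```bash
python3 -m creep '[[[0,0,1,0,0,0,1],[0,0,1,0,0,0,1],[0,0,1,0,0,0,1],[0,0,1,0,0,0,1],[0,0,1,0,0,0,1],[0,0,0.8,0,0,0,1],[0.05,0.02,0.48,0,0,0,1],[0,0,0,0,0,0,1]]]'
python3 - <<'E'
from h import *
go(*ch([-.060,-.110,.117]),1.443)
s=cam('scene');t=cam('top');p=env.observe()['tool_pos'];a=1.441;w=np.array([np.cos(a),np.sin(a),0])
S=[proj(s,p+[0,0,.0186]+w*k)[0] for k in(.021,.083)]
print('shoulder,nose px scene',S,'top',[proj(t,p+[0,0,.0186]+w*k)[0] for k in(.021,.083)])
e=ch([-.060,.0015,.1355]);print('eye scene',proj(s,e),'top',proj(t,e))
u,v=map(int,proj(s,e)[0]);ims=cv2.resize(s['frame'][v-30:v+30,u-25:u+45],None,fx=8,fy=8,interpolation=cv2.INTER_CUBIC)
print('crop origin',u-25,v-30)
u,v=map(int,proj(t,e)[0]);imt=cv2.resize(t['frame'][v-30:v+30,u-14:u+16],None,fx=8,fy=8,interpolation=cv2.INTER_CUBIC);print(u-14,v-30)
o=np.hstack([ims,imt]);print(o.shape);cv2.imwrite('pics/s7.png',o)
E
```

```text
time: 26.52
tool_pos: [0.4457, -0.0191, 0.1185]
tool_rot: [0.751, 0.66, -0.001, -0.001]
contact_force: [0.0, 0.5, -0.9]
finger_gap: 0.28
finger_force: 30.0
at [ 0.4457 -0.0191  0.1185] yaw 1.4428 tiltz [-0.002  0.    -1.   ] shift rows [-0.05  0.    0.05] turn z rows -0.0 F [ 0.   0.5 -0.9] gap 0.28 t 26.525
shoulder,nose px scene [array([359.07665674, 230.8020691 ]), array([338.52935947, 245.68511158])] top [array([337.40093683, 270.33292185]), array([313.9079874 , 267.42005478])]
eye scene [[329.2559694  253.62772978]] top [[303.68163502 266.43944414]]
crop origin 304 223
289 236
(480, 800, 3)
```

View pics/s7.png

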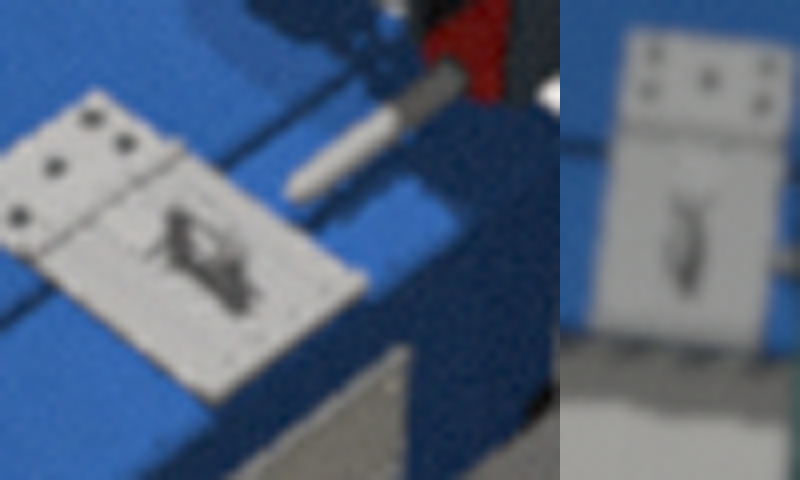

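```bash
python3 -m creep '[[[0.2,0.04,0,0,0,0,1],[0.3,0,0,0,0,0,1],[0,0,0,0,0,0,1]]]'; python3 -m creep '[[[0.3,0,0,0,0,0,1],[0.2,0,0,0,0,0,1],[0,0,0,0,0,0,1]]]'; python3 -m creep '[[[0.25,0,0,0,0,0,1],[0.25,0,0,0,0,0,1],[0,0,0,0,0,0,1]]]'
```

```text
time: 27.0
tool_pos: [0.4498, -0.0042, 0.1198]
tool_rot: [0.751, 0.661, 0.0, 0.0]
contact_force: [0.3, 0.6, -0.1]
finger_gap: 0.281
finger_force: 30.0
time: 27.38
tool_pos: [0.4515, 0.0105, 0.1194]
tool_rot: [0.751, 0.661, -0.0, -0.0]
contact_force: [0.1, -1.0, -1.3]
finger_gap: 0.283
finger_force: 30.0
time: 27.75
tool_pos: [0.4534, 0.0254, 0.1194]
tool_rot: [0.751, 0.661, 0.0, 0.0]
contact_force: [-0.6, -0.2, -0.0]
finger_gap: 0.282
finger_force: 30.0
```

```bash
python3 - <<'E'
from h import *
go(*ch([-.059,-.025,.117]),1.443)
E
```

```text
at [0.4534 0.0254 0.1194] yaw 1.4431 tiltz [ 0.  0. -1.] shift rows [ 1.28 -0.01  0.08] turn z rows 0.0 F [-0.6 -0.2 -0. ] gap 0.282 t 27.75
```

```bash
python3 -m creep '[[[0.25,0,0.05,0,0,0,1],[0.25,0,0,0,0,0,1],[0.25,0,0,0,0,0,1],[0.25,0,0,0,0,0,1],[0,0,0,0,0,0,1]]]'; python3 -m creep '[[[0.1,0,0,0,0,0,1],[0,0,0,0,0,0,1]]]'; python3 -m creep '[[[0.1,0,0,0,0,0,1],[0,0,0,0,0,0,1]]]'
python3 - <<'E'
from h import *
go(*ch([-.059,-.025,.117]),1.443)
s=cam('scene');print(env.recognise('pin','scene')[:2],env.recognise('chest_hasp','scene')[:1])
p=env.observe()['tool_pos'];e=ch([-.06,.0015,.1355]);c=1.441;w=np.array([np.cos(c),np.sin(c),0])
print('pred nose',proj(s,p+[0,0,.0186]+.083*w),'eye',proj(s,e))
u,v=proj(s,e)[0];im=s['frame']
for k in np.arange(-.03,.08,.004):
    q=proj(s,e+w*k)[0];print(round(k,3),im[int(q[1]+.5),int(q[0]+.5)],end=' ')
E
```

```text
time: 28.38
tool_pos: [0.4573, 0.0552, 0.1179]
tool_rot: [0.751, 0.661, 0.0, -0.0]
contact_force: [-0.6, -0.1, 1.1]
finger_gap: 0.282
finger_force: 30.0
time: 28.62
tool_pos: [0.4576, 0.0577, 0.118]
tool_rot: [0.751, 0.66, -0.0, -0.0]
contact_force: [0.1, 0.9, -1.3]
finger_gap: 0.28
finger_force: 30.0
time: 28.88
tool_pos: [0.458, 0.0607, 0.118]
tool_rot: [0.751, 0.66, 0.0, 0.0]
contact_force: [-0.8, 0.4, -0.8]
finger_gap: 0.284
finger_force: 30.0
at [0.458  0.0607 0.118 ] yaw 1.4425 tiltz [ 0.  0. -1.] shift rows [ 0.09 -0.01  0.03] turn z rows -0.0 F [-0.8  0.4 -0.8] gap 0.284 t 28.875
[{'box': [311.4, 240.3, 338.7, 272.4], 'score': 0.52}] [{'box': [307.3, 247.3, 349.2, 272.8], 'score': 0.58}]
pred nose [[309.38266846 267.04417207]] eye [[329.2559694  253.62772978]]
-0.03 [42 34 31] -0.026 [ 7 16 83] -0.022 [12 15 91] -0.018 [15 18 92] -0.014 [27 28 75] -0.01 [62 62 62] -0.006 [83 84 84] -0.002 [75 76 77] 0.002 [119 118 119] 0.006 [143 144 144] 0.01 [136 138 139] 0.014 [174 174 176] 0.018 [170 174 174] 0.022 [178 178 181] 0.026 [177 177 180] 0.03 [170 173 172] 0.034 [174 176 177] 0.038 [156 158 159] 0.042 [169 170 171] 0.046 [160 163 165] 0.05 [171 169 168] 0.054 [161 124 102] 0.058 [172 102  53] 0.062 [173 101  53] 0.066 [172 101  51] 0.07 [172 103  51] 0.074 [171 100  52] 0.078 [171 102  54]
```

```bash
python3 -m creep '[[[0.13,0,0,0,0,0,1],[0,0,0,0,0,0,1]]]'; python3 -m creep '[[[0.08,0,0,0,0,0,1],[0,0,0,0,0,0,1]]]';python3 -m creep '[[[0.06,0,0,0,0,0,1],[0,0,0,0,0,0,1]]]'
```

```text
time: 29.28
tool_pos: [0.4585, 0.0647, 0.1179]
tool_rot: [0.751, 0.66, 0.0, 0.0]
contact_force: [0.2, -0.8, -0.8]
finger_gap: 0.28
finger_force: 30.0
time: 29.52
tool_pos: [0.4587, 0.0666, 0.1179]
tool_rot: [0.751, 0.661, -0.0, 0.0]
contact_force: [-0.4, -5.6, -0.0]
finger_gap: 0.281
finger_force: 30.0
time: 29.78
tool_pos: [0.4588, 0.0669, 0.1179]
tool_rot: [0.75, 0.661, -0.002, 0.001]
contact_force: [-1.4, -25.8, 4.1]
finger_gap: 0.283
finger_force: 30.0
```

```bash
python3 -m creep '[[[-0.05,0,0,0,0,0,1],[0,0,0.07,0,0,0,1],[0,0,0.06,0,0,0,1],[0,0,0,0,0,0,1]]]'; python3 -m creep '[[[0,0,0.03,0,0,0,1],[0,0,0,0,0,0,1]]]'
```

```text
time: 30.28
tool_pos: [0.4588, 0.0666, 0.1139]
tool_rot: [0.751, 0.66, -0.0, 0.0]
contact_force: [1.5, -8.5, -1.6]
finger_gap: 0.281
finger_force: 30.0
time: 30.52
tool_pos: [0.4588, 0.0667, 0.1131]
tool_rot: [0.751, 0.661, -0.0, 0.0]
contact_force: [-0.8, -8.9, -0.0]
finger_gap: 0.283
finger_force: 30.0
```

```bash
python3 -m creep '[[[-0.02,0,0,0,0,0,1],[0,0,0,0,0,0,0.65],[0,0,0,0,0,0,0.65],[0,0,0,0,0,0,0.65],[0,0,0,0,0,0,0.65]]]'; python3 -m creep '[[[0,0,-0.2,0,0,0,0.65],[0,0,-0.3,0,0,0,0.65],[0,0,-0.5,0,0,0,0.65],[0,0,-1,0,0,0,0.65],[0,0,-1,0,0,0,0.65],[0,0,-1,0,0,0,0.65],[0,0,-1,0,0,0,0.65],[0,0,0,0,0,0,0.65]]]'
python3 - <<'E'
from h import *
s=cam('scene');e=ch([-.06,.0015,.1320]);c=1.441;w=np.array([np.cos(c),np.sin(c),0]);im=s['frame']
print([(r['box'],r['score']) for r in env.recognise('pin','scene')[:2]],[(r['box'],r['score']) for r in env.recognise('chest_hasp','scene')[:1]])
for k in np.arange(-.05,.08,.004):
    q=proj(s,e+w*k)[0];print(round(k,3),im[int(q[1]+.5),int(q[0]+.5)],end=' ')
h2=cv2.cvtColor(im,cv2.COLOR_BGR2HSV);red=((h2[...,1]>150)&((h2[...,0]<8)|(h2[...,0]>172)));red[:215]=0;red[290:]=0;red[:,:300]=0;red[:,380:]=0
v,u=np.nonzero(red);g=atz(s,(u.mean(),v.mean()),.135);print('grip',len(u),g,'expected',ch([-.06,-.0235,.135]))
E
```

```text
time: 31.15
tool_pos: [0.4588, 0.0666, 0.1131]
tool_rot: [0.751, 0.66, 0.0, -0.0]
contact_force: [-0.7, -0.3, 0.5]
finger_gap: 0.351
finger_force: 0.0
time: 32.15
tool_pos: [0.46, 0.0667, 0.2662]
tool_rot: [0.751, 0.66, 0.002, 0.001]
contact_force: [-0.3, -0.2, -0.7]
finger_gap: 0.346
finger_force: 0.0
[([308.9, 242.1, 345.1, 274.0], 0.77), ([238.8, 200.3, 353.2, 285.9], 0.7)] [([309.7, 244.7, 350.3, 272.6], 0.6)]
-0.05 [146  85  41] -0.046 [136  79  46] -0.042 [55 35 60] -0.038 [13 18 28] -0.034 [18 17 65] -0.03 [18 20 90] -0.026 [13 16 90] -0.022 [20 20 91] -0.018 [16 17 90] -0.014 [18 17 87] -0.01 [79 78 98] -0.006 [95 96 96] -0.002 [69 69 70] 0.002 [128 128 130] 0.006 [175 175 177] 0.01 [173 174 175] 0.014 [172 174 177] 0.018 [161 163 163] 0.022 [174 175 177] 0.026 [162 164 164] 0.03 [166 166 168] 0.034 [172 174 174] 0.038 [170 171 173] 0.042 [173 175 177] 0.046 [173 174 175] 0.05 [173 177 177] 0.054 [172 174 177] 0.058 [164 135 123] 0.062 [164 105  63] 0.066 [165  96  48] 0.07 [167  99  50] 0.074 [165  96  49] 0.078 [164  96  49] grip 146 [0.45403395 0.06706061 0.135     ] expected [0.45719829 0.06512663 0.135     ]
```

```bash
python3 -c "
from plant import env
print(env.hand_in())"
```

```text
the job is handed in; nothing more can be done
None
```

I handed the job in at about 32 s of robot time. By the force readings and the last camera checks, the lid is shut, the hasp is flat over the staple, the pin is through the loop from the right with its handle at the loop, and the gripper is clear. I did not check the bottles or the marker at the end, and the hand-in returned no verdict.

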